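# Sort the stone blanks into their trays and stack the green offcuts

## Task

Sort the five loose stone blanks into the trays whose frames match their colour, each lying flat: both black blanks side by side in the black tray, the white one in the white tray, the large green offcut in the green tray with its stepped side up as now. Stack the small green offcut flat on the high top of the large one. Set the stones down rather than dropping them, since they chip, and leave the water bottle and the caliper where they are.

Things in the scene. Friction and masses are not known exactly. Their poses are not given: they have to be found in the camera images.
- green_large: Large dark-green stone offcut, 84 mm long (x) by 50 mm wide (y), about 0.3 kg. Origin: centre of its underside, z up. It is stepped: from x = -42 to +16 mm it is 30 mm high with a flat top (corners clipped at the -x end, straight parallel sides 50 mm apart from x = -34 to +16; middle of the high top at x = -12); from x = +16 to +42 mm a paler-green broken shoulder only 15 mm high. Grip it across y at x = -12.
- green_small: Small dark-green stone offcut, irregular outline, 44 mm (x) by 36 mm (y), 24 mm high, flat under and above, about 0.11 kg. Origin: centre of its underside, z up. Sides parallel, 36 mm apart across y, within 14 mm of x = 0.
- black_long: Long black stone blank with tapered ends, 80 mm (x) by 34 mm (y), 26 mm high, about 0.19 kg. Origin: centre of its underside, z up. Grip across y (34 mm, parallel sides).
- black_short: Short black stone blank, 58 mm (x) by 38 mm (y), 26 mm high, about 0.16 kg. Origin: centre of its underside, z up. Grip across y (38 mm, parallel sides).
- white_drop: White drop-shaped stone blank: a disc 48 mm across, 26 mm high, centred on the origin, with a point that reaches to x = +37 mm; about 0.14 kg. Origin: underside, at the disc's centre, z up. Grip across y (48 mm).
- tray_green: Low tray with a green frame and cork floor, fixed to the bench. Outside 150 mm (x) by 170 mm (y), frame 10 mm wide and 10 mm high, inside 130 mm by 150 mm; the floor's top is 4 mm above the bench. Origin: centre of the underside, at bench height, z up.
- tray_black: The same tray with a black frame.
- tray_white: The same tray with a white frame.
- water_bottle: Bystander: white water bottle with a blue cap, 56 mm across, 130 mm tall, standing loose. Origin: centre of its underside.
- caliper: Bystander: steel caliper with a black slide, 170 mm long (x), 10 mm thick, lying loose beyond the trays; its jaws reach 45 mm to -y. Origin: underside, middle of its beam.
Mind the look-alikes: they are no part of the job. Leave any blue look-alike of the tray_black alone.

How it is judged (in metres and radians):
At the end, for the whole second after the job is handed in: Black blanks in the black tray, white in the white, large green in the green: origin inside the frame, underside within 3 mm of the floor, tilt under 0.1 rad. Small green: origin over the large one's high top, underside within 3 mm of it, tilt under 0.1 rad. All at rest (x of black_long in the frame of tray_black between -0.065 and 0.065 m and y of black_long in the frame of tray_black between -0.075 and 0.075 m and z of black_long in the frame of tray_black between 0.001 and 0.008 m and angle between each of black_long, black_short, white_drop, green_large, green_small's own z axis and vertical below 0.1 rad and x of black_short in the frame of tray_black between -0.065 and 0.065 m and y of black_short in the frame of tray_black between -0.075 and 0.075 m and z of black_short in the frame of tray_black between 0.001 and 0.008 m and x of white_drop in the frame of tray_white between -0.065 and 0.065 m and y of white_drop in the frame of tray_white between -0.075 and 0.075 m and z of white_drop in the frame of tray_white between 0.001 and 0.008 m and x of green_large in the frame of tray_green between -0.065 and 0.065 m and y of green_large in the frame of tray_green between -0.075 and 0.075 m and z of green_large in the frame of tray_green between 0.001 and 0.008 m and x of green_small in the frame of green_large between -0.042 and 0.016 m and y of green_small in the frame of green_large between -0.025 and 0.025 m and z of green_small in the frame of green_large between 0.027 and 0.034 m and contact force between green_small and green_large above 0.3 N and linear speed of each of green_large, green_small, black_long, black_short, white_drop below 0.02 m/s and angular speed of each of green_large, green_small, black_long, black_short, white_drop below 0.2 rad/s); the robot touches nothing.
It fails at once if a stone is dropped (falls free by more than about 18 mm) or flung ((contact force between green_large and the fingers below 0.05 N and linear speed of green_large above 0.6 m/s) or (contact force between green_small and the fingers below 0.05 N and linear speed of green_small above 0.6 m/s) or (contact force between black_long and the fingers below 0.05 N and linear speed of black_long above 0.6 m/s) or (contact force between black_short and the fingers below 0.05 N and linear speed of black_short above 0.6 m/s) or (contact force between white_drop and the fingers below 0.05 N and linear speed of white_drop above 0.6 m/s)).
It fails at once if the water bottle or the caliper is moved more than 20 mm (distance of any of water_bottle, caliper from where it was at the start of the episode above 0.02 m).
It also fails if it takes over 128 s, if anything falls off the work surface, if the arm or the gripper's body presses on something with over 40 N, if the wrist force passes 120 N, or if a joint passes its speed limit or range.

## Robot

A 6-joint arm with a two-finger parallel gripper is mounted at the origin on the work surface. World frame = base frame: x ahead of the robot, y to its left, z up, the work surface at z = 0. Lengths are in m, angles in degrees, forces in N, time in s.
With the tool pointing down it reaches from about 0.275 to 0.85 m from the base axis. Payload 5.2 kg.
Tool frame: the origin (TCP) lies between the finger pads; the fingertips stand 17 mm ahead of it and the grasp point (between the pads) lies 2 mm behind it; z points along the fingers, x is the direction in which the jaws open and shut, and the axes are right-handed (so a half turn about z gives the same grasp; the last joint's range is limited). The gripper opens to 85 mm and grips with 20 to 120 N. Pads are 22 mm wide; open, the fingers measure 114 mm over their backs; the gripper's body (76 mm by 85 mm) begins 54 mm behind the grasp point. The pads swing forward as they close: fully open they stand 13 mm farther back than shut.
Start: joints at [55.76, 14.817, 87.949, -0, 77.235, -11.62], TCP at [0.212, 0.508, 0.248] pointing down, gripper open.
Joint ranges: [-179.93, 179.93], [-52.35, 119.4], [10.71, 147.94], [-69.91, 249.91], [12.55, 155.21], [-178.61, 178.61]. Speed limits (degrees/s): [147.25, 147.25, 180, 180, 180, 180].

## Interface

Orientations are given as a 3x3 rotation matrix whose columns are the frame's x, y, z axes.
In Python, from cell import env, snapshot gives the robot as it stands.
- The arm moves only by the tool carry_out, never from a script. Its argument "motion" is a list of rows, each a list of 3 entries, a list of its own where there are three numbers: the finger opening in mm, from 0 to 85.4, then the shift along the tool's x, y, z in mm, then the turn, a rotation vector about the tool's x, y, z in degrees. In form: [[claw, [tx, ty, tz], [ax, ay, az]], ...]. A call has 1 to 8 rows; each row is the pose to reach, as a shift and turn from the pose measured when the call began, along the tool's axes at that moment; what a row does not reach only later rows make up. A row lasts 1/10 s, in which the tool goes at most 50 mm and 8.59 degrees, less where a joint would pass 70% of its speed; a pose out of reach is approached as far as the arm can. A call with a gripper value outside its range is refused whole. The fingers move at their own pace and stop on an object; "squeeze" is the grip in N (left out, the last holds). Time passes only in rows, so rows that repeat a pose let the fingers close. It gives the time, the measured TCP pose, the force and the opening at its end, in the units of the state.
- env.sense(): the state, without advancing time (a new reading comes with each control period).
- snapshot(name): name is "scene" or "top" or "wrist"; returns a dict with "image" (384x512x3 uint8, red, green, blue), "fovy" (degrees; the focal length in pixels is half the picture's height over the tangent of half this angle, whatever the lens; pixels are square), "cx", "cy" (the principal point, pixels), "eye" and "orientation" of the camera in the world. Camera axes: x right, y up, looking along -z (the intrinsics and any distortion apply to the point x, -y, -z); pixel columns grow to the right and rows downward; lengths in m; the calibration is good to about 2 mm. A picture is of the moment at which its call begins. There is no depth.
- env.job_done(): hands the job in, once; it reports no verdict.
The state is a dict: "clock": time; "joint_positions": joint angles; "joint_velocities": joint speeds; "effort": joint torques, N m; "tool_pos": TCP position; "tcp_rot": TCP orientation; "contact_force": force on the tool from outside, world axes, zero at the start; "ft_torque": the same for the moment, N m; "finger_gap": finger opening in m.
Only numpy, scipy, OpenCV 4.12 (cv2) and the standard library are available. Lean on these libraries where they do the work, as an engineer would, in place of code of your own. Each camera call takes 0.05 s, during which the arm holds its last target.

## Working session

There is one attempt and no reset: what is moved stays moved. The work goes in short steps, Python scripts to look and compute and a tool call to move; the robot and the scene stay as the last step left them, time stands still between calls to the robot, and variables do not carry over. Pictures are saved under pics/ and viewed, and the job is handed in when it is done.

Besides the shell and the picture viewer there is one more tool, called by a JSON object that holds its "op" and its "data", one argument or row to a line. carry_out: Moves the arm, as the interface text tells. Its arguments: {"type":"object","properties":{"motion":{"type":"array"},"squeeze":{"type":"number"}},"required":["motion"]}

```bash
ls; mkdir -p pics; python3 - <<'E'
from cell import env, snapshot
import cv2
print(env.sense())
for n in("scene","top","wrist"):
    s=snapshot(n); cv2.imwrite(f"pics/{n}0.png",s["image"][:,:,::-1])
    print(n,{k:v for k,v in s.items() if k!="image"})
E
```

```text
pics
{'clock': 0.0, 'joint_positions': array([ 5.57599852e+01,  1.48608309e+01,  8.80098013e+01,  9.77230429e-04,
        7.72328351e+01, -1.16190708e+01]), 'joint_velocities': array([ 0.0108248 , -0.06014862, -0.02150605, -0.05335795,  0.03332799,
        0.06473048]), 'effort': array([-4.92179822e-05, -4.46025860e+01, -2.90570605e+01, -1.50375627e-04,
        1.16157069e-02, -1.76413789e-05]), 'tool_pos': array([0.21124474, 0.50730214, 0.24746882]), 'tcp_rot': array([[ 3.84635354e-01,  9.23068028e-01, -1.02982913e-03],
       [ 9.23066914e-01, -3.84636545e-01, -1.48350995e-03],
       [-1.76549052e-03, -3.79990819e-04, -9.99998369e-01]]), 'contact_force': array([-0.3279119 ,  1.00819585, -0.53670356]), 'ft_torque': array([ 0.01496627, -0.01523457, -0.0349172 ]), 'finger_gap': 0.08572086465304131}
scene {'fovy': 45.51606478960761, 'cx': 251.16623229507888, 'cy': 198.02049574198216, 'eye': array([1.55576044, 0.08078252, 0.79591247]), 'orientation': array([[-0.07263941, -0.60628318,  0.79192437],
       [ 0.997343  , -0.04854889,  0.05431331],
       [ 0.0055178 ,  0.79376552,  0.60819886]])}
top {'fovy': 50.93645552040769, 'cx': 253.93829469814352, 'cy': 192.67004411505843, 'eye': array([ 0.40852601, -0.01687703,  1.10615388]), 'orientation': array([[-0.0274385 ,  0.9917875 , -0.1249187 ],
       [-0.99937377, -0.03000971, -0.01874768],
       [-0.02234249,  0.12432606,  0.99198984]])}
wrist {'fovy': 61.503567104860636, 'cx': 253.66303275496742, 'cy': 190.20094724468677, 'eye': array([0.13394303, 0.5384046 , 0.3722035 ]), 'orientation': array([[ 0.38468167, -0.87498938, -0.29396191],
       [ 0.92304765,  0.36404964,  0.12430163],
       [-0.00174588, -0.31915741,  0.94770011]])}
```

View pics/top0.png

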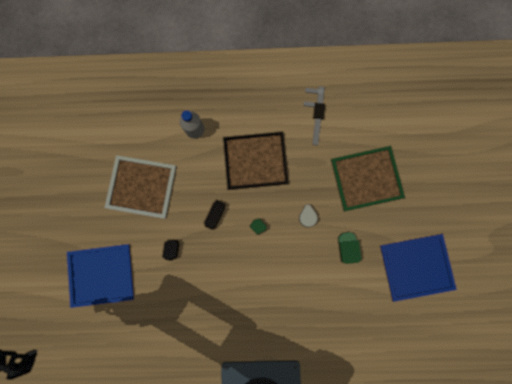

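View pics/scene0.png

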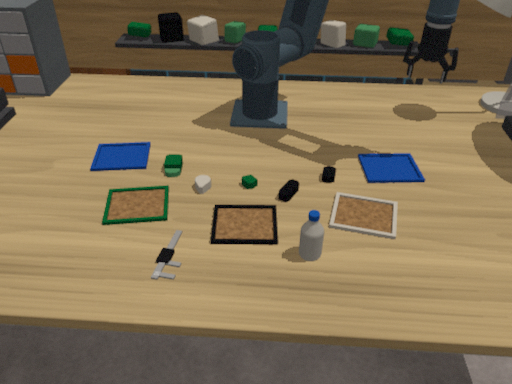

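View pics/wrist0.png

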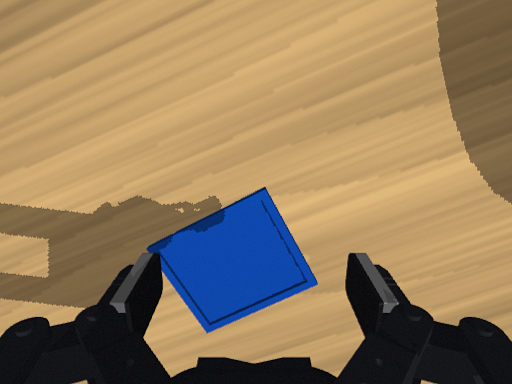

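The top view shows the white tray at (141,187), black tray at (256,160) and green tray at (368,178). The stones are black_long (215,215), black_short (171,250), green_small (259,226), white_drop (308,215) and green_large (350,248). The bottle is at (192,125), the caliper at (318,115), and the blue look-alike trays are at (100,275) and (418,267).

```bash
cat > h.py <<'E'
import numpy as np, cv2
from cell import env, snapshot
def ray(s,uv,z):
    uv=np.atleast_2d(np.asarray(uv,float)); H=s["image"].shape[0]
    f=H/2/np.tan(np.radians(s["fovy"])/2)
    d=np.c_[(uv[:,0]-s["cx"])/f,-(uv[:,1]-s["cy"])/f,-np.ones(len(uv))]@s["orientation"].T
    e=s["eye"]; t=(z-e[2])/d[:,2]
    return (e+t[:,None]*d)[:,:2]
def proj(s,P):
    P=np.atleast_2d(P); H=s["image"].shape[0]; f=H/2/np.tan(np.radians(s["fovy"])/2)
    c=(P-s["eye"])@s["orientation"]
    return np.c_[s["cx"]+f*c[:,0]/-c[:,2], s["cy"]-f*c[:,1]/-c[:,2]]
def move(target,yaw):
    """tool-frame shift (mm)/turn(deg) to TCP target, tool down, jaw x axis at world yaw (mod 180)"""
    st=env.sense(); R=st["tcp_rot"]; p=st["tool_pos"]
    best=None
    for k in(0,180):
        a=np.radians(yaw+k); x=np.array([np.cos(a),np.sin(a),0]); z=np.array([0,0,-1.]); 
        Rt=np.c_[x,np.cross(z,x),z]; rv=cv2.Rodrigues(R.T@Rt)[0].ravel()*180/np.pi
        if best is None or np.linalg.norm(rv)<np.linalg.norm(best): best=rv
    sh=R.T@(np.array(target)-p)*1000
    print("shift",sh.round(1),"turn",best.round(1),"j6",st["joint_positions"][5].round(1),"j1",st["joint_positions"][0].round(1),"pos",p.round(4),"t",st["clock"])
E
python3 - <<'E'
from h import *
s=snapshot("top"); im=s["image"]; big=cv2.resize(im[130:280,90:420],None,fx=2.4,fy=2.4,interpolation=cv2.INTER_NEAREST)
cv2.imwrite("pics/topbig.png",big[:,:,::-1])
hsv=cv2.cvtColor(im,cv2.COLOR_RGB2HSV)
g=(hsv[...,0]>50)&(hsv[...,0]<95)&(hsv[...,1]>80)
k=(hsv[...,2]<45)
w=(hsv[...,1]<60)&(hsv[...,2]>110)
def blob(m,c,z,n):
    N,l,st,ce=cv2.connectedComponentsWithStats(m.astype(np.uint8),connectivity=8)
    i=1+np.argmin(np.linalg.norm(ce[1:]-c,axis=1)+100*(st[1:,4]<25))
    ys,xs=np.where(l==i); P=ray(s,np.c_[xs,ys],z)
    C=P.mean(0); ev,V=np.linalg.eigh(np.cov((P-C).T)); 
    (rc,sz,an)=cv2.minAreaRect((P*1000).astype(np.float32))
    print(n,st[i],ce[i].round(1),"cen",C.round(4),"major",np.degrees(np.arctan2(V[1,1],V[0,1])).round(1),"rect",np.round(rc,1),np.round(sz,1),round(an,1))
blob(k,(215,215),.013,"black_long");blob(k,(171,250),.013,"black_short");blob(w,(308,215),.013,"white")
blob(g,(259,226),.012,"gs");blob(g,(350,248),.013,"gl")
blob(w,(141,187),.005,"tw");blob(k,(256,160),.005,"tb");blob(g,(368,178),.005,"tg")
E
```

```text
black_long [205 201  20  28 331] [214.8 214.4] cen [0.49  0.112] major 153.3 rect [490.3 111.6] [33.9 76.5] 64.3
black_short [163 240  17  20 266] [171.  249.4] cen [0.3988 0.2317] major 160.3 rect [398.9 231.7] [38.9 53.2] 80.1
white [300 205  17  22 262] [307.8 216.3] cen [ 0.4775 -0.1403] major -179.8 rect [ 477.6 -140. ] [49.4 48.2] 42.9
gs [251 219  15  15 147] [258.1 226. ] cen [ 0.455  -0.0049] major 63.0 rect [454.4  -5.3] [36.3 30.6] 43.4
gl [339 233  22  30 530] [349.2 247.9] cen [ 0.3897 -0.2468] major -169.4 rect [ 391.4 -247.6] [78.5 51.4] 5.1
tw [105 156  70  63 806] [139.5 187.3] cen [0.5723 0.3211] major 76.7 rect [575.  321.1] [171.4 152. ] 78.3
tb [224 132  64  57 522] [255.7 160.8] cen [ 0.6366 -0.0034] major 91.7 rect [638.4  -2.8] [146.6 166.6] 3.6
tg [332 147  72  64 484] [366.8 179. ] cen [ 0.5761 -0.3071] major 98.9 rect [ 578.7 -308.7] [145.9 167.3] 10.9
```

View pics/topbig.png

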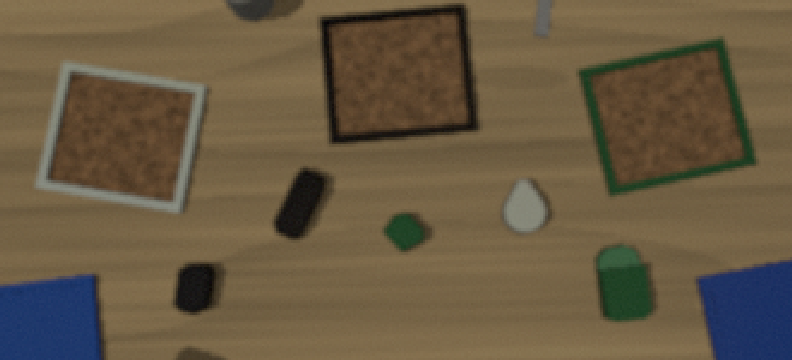

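```bash
python3 - <<'E'
from h import *
move((.40,.225,.24),75)
s=snapshot("top")
for h in (0,.13): print(h,ray(s,[[197,134],[187,116],[192,132]],h).round(3))
print("caliper",ray(s,[[324,88],[316,144],[306,91],[305,105]],.005).round(3))
E
```

```text
shift [-188.2  282.8    7.9] turn [-0.   0.1 -7.6] j6 -11.6 j1 55.8 pos [0.2114 0.5075 0.2478] t 0.2
0 [[0.72  0.16 ]
 [0.773 0.188]
 [0.726 0.174]]
0.13 [[0.683 0.14 ]
 [0.73  0.164]
 [0.689 0.152]]
caliper [[ 0.84  -0.203]
 [ 0.679 -0.173]
 [ 0.833 -0.152]
 [ 0.792 -0.147]]
```

{"op": "carry_out", "data": {
  "motion": [
    [85,[-30,50,0],[0,0,-2]],
    [85,[-65,100,2],[0,0,-4]],
    [85,[-100,150,4],[0,0,-7]],
    [85,[-130,200,6],[0,0,-8]],
    [85,[-160,245,8],[0,0,-8]],
    [85,[-188,283,8],[0,0,-8]],
    [85,[-188,283,8],[0,0,-8]],
    [85,[-188,283,8],[0,0,-8]]
  ],
  "squeeze": 50
}}

```text
clock: 1.05
tool_pos: [0.4029, 0.2213, 0.24]
tcp_rot: [[0.258, 0.966, 0.001], [0.966, -0.258, -0.002], [-0.002, 0.001, -1.0]]
contact_force: [0.6, 1.0, 0.2]
finger_gap: 0.0845
```

```bash
cat > w.py <<'E'
from h import *
import sys
# usage: w.py picname colour z ux uy : blob (in world near ux,uy) measured from wrist camera
def look(name):
    s=snapshot("wrist"); cv2.imwrite(f"pics/{name}.png",s["image"][:,:,::-1]); return s
def mask(im,c):
    hsv=cv2.cvtColor(im,cv2.COLOR_RGB2HSV)
    return {"k":hsv[...,2]<60,"g":(hsv[...,0]>50)&(hsv[...,0]<95)&(hsv[...,1]>80),"w":(hsv[...,1]<60)&(hsv[...,2]>110)}[c]
def blob(s,c,z,xy):
    N,l,st,ce=cv2.connectedComponentsWithStats(mask(s["image"],c).astype(np.uint8),connectivity=8)
    uv=proj(s,[*xy,z])[0]
    i=1+np.argmin(np.linalg.norm(ce[1:]-uv,axis=1)+1e4*(st[1:,4]<150))
    m=(l==i).astype(np.uint8); ys,xs=np.where(m); P=ray(s,np.c_[xs,ys],z)
    rc,sz,an=cv2.minAreaRect((P*1000).astype(np.float32))
    cn=max(cv2.findContours(m,cv2.RETR_EXTERNAL,cv2.CHAIN_APPROX_SIMPLE)[0],key=cv2.contourArea)
    po=cv2.approxPolyDP(cn,3,True)[:,0]
    print("blob",st[i],ce[i].round(1),"cen",P.mean(0).round(4),"rect",np.round(rc,1),np.round(sz,1),round(an,1))
    print("poly",[(tuple(map(int,a)),tuple((b*1000).round(1))) for a,b in zip(po,ray(s,po,z))])
if __name__=="__main__":
    s=look(sys.argv[1])
    blob(s,sys.argv[2],float(sys.argv[3]),(float(sys.argv[4]),float(sys.argv[5])))
E
python3 w.py w1 k .013 .399 .232
```

```text
blob [ 244  126   38   55 1690] [262.9 152.4] cen [0.3968 0.2319] rect [397.3 231.9] [38.5 60.7] 80.6
poly [((269, 126), (np.float64(370.3), np.float64(245.5))), ((255, 126), (np.float64(366.4), np.float64(231.0))), ((244, 139), (np.float64(376.8), np.float64(215.8))), ((248, 173), (np.float64(415.1), np.float64(209.8))), ((255, 180), (np.float64(425.1), np.float64(215.3))), ((274, 176), (np.float64(426.1), np.float64(237.4))), ((281, 169), (np.float64(420.2), np.float64(246.9))), ((279, 135), (np.float64(382.5), np.float64(253.7)))]
```

View pics/w1.png

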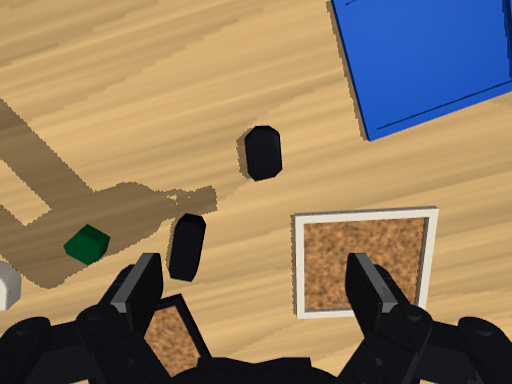

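The wrist view shows black_short at (263,152), black_long at (187,247), green_small at (87,245), and the white tray at the lower right (365,262).

```bash
python3 - <<'E'
from w import *
s=snapshot("wrist")
blob(s,"k",.013,(.49,.112)); blob(s,"g",.012,(.455,-.005)); blob(s,"w",.007,(.575,.321))
move((.3973,.2319,.10),80.4);move((.3973,.2319,.025),80.4)
E
```

```text
blob [ 167  215   38   68 1835] [185.1 248.5] cen [0.4865 0.1123] rect [487.3 111.7] [36.1 91.9] 62.7
poly [((184, 215), (np.float64(443.6), np.float64(125.6))), ((173, 230), (np.float64(458.7), np.float64(106.5))), ((167, 271), (np.float64(510.3), np.float64(80.2))), ((170, 279), (np.float64(522.4), np.float64(79.9))), ((189, 282), (np.float64(532.8), np.float64(101.8))), ((197, 265), (np.float64(511.8), np.float64(119.3))), ((204, 226), (np.float64(463.2), np.float64(144.0))), ((199, 218), (np.float64(451.8), np.float64(141.5)))]
blob [  62  226   47   40 1152] [ 86.  246.3] cen [ 0.4526 -0.0044] rect [453.1  -3.5] [40.6 56.5] 27.9
poly [((85, 226), (np.float64(427.0), np.float64(5.9))), ((62, 247), (np.float64(445.8), np.float64(-33.2))), ((66, 255), (np.float64(457.3), np.float64(-33.3))), ((88, 265), (np.float64(477.3), np.float64(-12.8))), ((103, 254), (np.float64(467.7), np.float64(11.5))), ((108, 238), (np.float64(448.9), np.float64(26.2)))]
blob [ 293  208  144  112 3254] [357.9 251.5] cen [0.5505 0.3163] rect [571.6 318. ] [171.3 154.3] 78.4
poly [((436, 210), (np.float64(516.8), np.float64(416.3))), ((293, 215), (np.float64(479.3), np.float64(250.0))), ((296, 319), (np.float64(628.9), np.float64(220.5))), ((355, 316), (np.float64(644.4), np.float64(298.2))), ((344, 309), (np.float64(629.4), np.float64(285.9))), ((303, 312), (np.float64(620.1), np.float64(232.0))), ((302, 224), (np.float64(493.6), np.float64(257.9))), ((426, 218), (np.float64(524.2), np.float64(403.8))), ((417, 305), (np.float64(647.9), np.float64(380.6))), ((423, 308), (np.float64(654.8), np.float64(387.9)))]
shift [  6.4  -4.9 139.9] turn [-0.1  0.  -5.2] j6 -59.9 j1 15.3 pos [0.4006 0.2245 0.2399] t 1.15
shift [  6.4  -4.8 214.9] turn [-0.1  0.  -5.2] j6 -59.9 j1 15.3 pos [0.4006 0.2245 0.2399] t 1.15
```

{"op": "carry_out", "data": {
  "motion": [
    [85,[6,-5,30],[0,0,-5]],
    [85,[6,-5,75],[0,0,-5]],
    [85,[6,-5,115],[0,0,-5]],
    [85,[6,-5,150],[0,0,-5]],
    [85,[6,-5,180],[0,0,-5]],
    [85,[6,-5,200],[0,0,-5]],
    [85,[6,-5,215],[0,0,-5]],
    [85,[6,-5,215],[0,0,-5]]
  ]
}}

```text
clock: 1.95
tool_pos: [0.3945, 0.2325, 0.0232]
tcp_rot: [[0.168, 0.986, -0.006], [0.986, -0.168, -0.001], [-0.002, -0.005, -1.0]]
contact_force: [-0.7, 0.0, 0.2]
finger_gap: 0.085
```

```bash
python3 w.py w2 k .013 .399 .232; python3 -c "
from h import *
move((.3973,.2319,.025),80.4)"
```

```text
blob [ 213  205   87  129 9550] [255.6 269.2] cen [0.397  0.2319] rect [398.6 231.7] [40.7 70.8] 80.7
poly [((271, 206), (np.float64(365.4), np.float64(244.3))), ((243, 205), (np.float64(362.8), np.float64(232.0))), ((217, 228), (np.float64(371.9), np.float64(218.2))), ((213, 244), (np.float64(379.6), np.float64(214.7))), ((216, 312), (np.float64(417.4), np.float64(208.2))), ((232, 333), (np.float64(431.6), np.float64(213.7))), ((277, 328), (np.float64(432.3), np.float64(237.2))), ((296, 314), (np.float64(425.3), np.float64(247.9))), ((299, 243), (np.float64(385.8), np.float64(254.4))), ((293, 222), (np.float64(374.8), np.float64(253.0)))]
shift [-0.3  1.9 -0.7] turn [-0.2  0.1 -0.1] j6 -63.9 j1 16.5 pos [0.3955 0.2326 0.0243] t 2.0
```

View pics/w2.png

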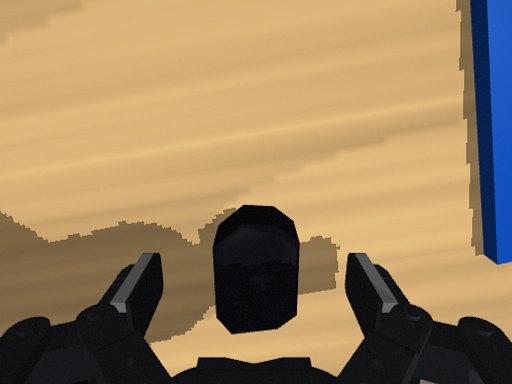

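The stone sits centred between the pads at (256,270). I'll check how far ahead the open fingertips really stand before closing.

```bash
python3 - <<'E'
from h import *
st=env.sense(); s=snapshot("wrist")
for tz in (4,10,17,23):
    for y in(-11,11): print(tz,y,proj(s,[st["tool_pos"]+st["tcp_rot"]@np.array([-42.5,y,tz])/1000])[0].round(0))
E
```

```text
4 -11 [161. 252.]
4 11 [166. 293.]
10 -11 [165. 245.]
10 11 [169. 286.]
17 -11 [169. 239.]
17 11 [172. 277.]
23 -11 [172. 233.]
23 11 [175. 271.]
```

{"op": "carry_out", "data": {
  "motion": [
    [85,[0,2,4],[0,0,0]],
    [75,[0,2,4],[0,0,0]],
    [60,[0,2,4],[0,0,0]],
    [45,[0,2,4],[0,0,0]],
    [30,[0,2,4],[0,0,0]],
    [30,[0,2,4],[0,0,0]],
    [30,[0,2,4],[0,0,0]],
    [30,[0,2,4],[0,0,0]]
  ]
}}

```text
clock: 2.85
tool_pos: [0.3987, 0.2323, 0.0216]
tcp_rot: [[0.168, 0.986, -0.001], [0.986, -0.168, -0.0], [-0.0, -0.001, -1.0]]
contact_force: [-1.1, 0.1, 5.2]
finger_gap: 0.0373
```

```bash
python3 -c "
from h import *
print(env.sense()['finger_gap'],env.sense()['contact_force'])
t=np.radians(3.6);c=np.array([.638,-.003])
p=c-38e-3*np.array([-np.sin(t),np.cos(t)])
print(p)
move((p[0],p[1],.12),93.6)"
```

```text
0.03730035212618813 [-1.0674208   0.13919898  5.24193733]
[ 0.64038604 -0.04092502]
shift [-228.6  284.2  -98.6] turn [ -0.    0.  -13.3] j6 -64.0 j1 16.3 pos [0.3987 0.2323 0.0216] t 2.85
```

{"op": "carry_out", "data": {
  "motion": [
    [30,[0,0,-15],[0,0,0]],
    [30,[0,0,-50],[0,0,0]],
    [30,[-15,20,-85],[0,0,-1]],
    [30,[-45,55,-100],[0,0,-4]],
    [30,[-75,95,-100],[0,0,-7]],
    [30,[-105,130,-100],[0,0,-10]],
    [30,[-135,170,-100],[0,0,-13]],
    [30,[-165,205,-100],[0,0,-13]]
  ]
}}

```text
clock: 3.65
tool_pos: [0.5741, 0.0332, 0.1213]
tcp_rot: [[-0.059, 0.998, -0.001], [0.998, 0.059, 0.0], [0.0, -0.001, -1.0]]
contact_force: [0.9, 0.6, -1.4]
finger_gap: 0.0371
```

```bash
python3 -c "
from w import *
print(env.sense()['finger_gap'],env.sense()['contact_force'])
s=look('w3'); move((.6404,-.041,.07),93.6)"
```

```text
0.03705967092712936 [ 0.87137647  0.58831327 -1.36780157]
shift [-71.1  56.8  52.2] turn [ 0.3  0.3 -0.5] j6 -101.2 j1 -8.2 pos [0.5796 0.0271 0.1216] t 3.7
```

View pics/w3.png

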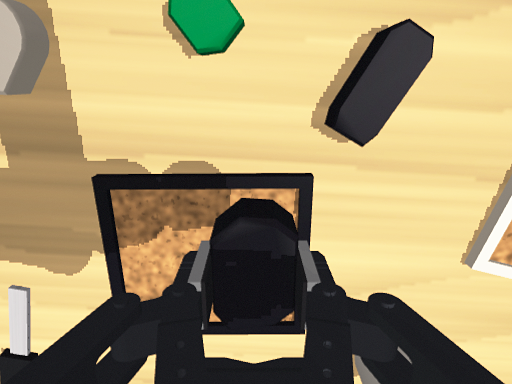

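The stone is held straight at (255,260). The black tray's near outer corners are at (95,178) and (313,175), black_long is at (382,83) and green_small at (208,22). I'll check the tray pose from those corners.

```bash
python3 -c "
from w import *
s=snapshot('wrist'); c=ray(s,[[95,178],[313,175]],.01); print(c, np.linalg.norm(c[0]-c[1]))
d=c[1]-c[0]; a=np.degrees(np.arctan2(d[1],d[0])); m=c.mean(0); n=np.array([d[1],-d[0]])/np.linalg.norm(d); print(a, m+n*.075)
blob(s,'k',.013,(.49,.112))
move((.6404,-.041,.07),93.6)"
```

```text
[[ 0.57300719 -0.09589843]
 [ 0.5613289   0.07006783]] 0.1663766260823527
94.02500632069585 [ 0.64198306 -0.00765091]
blob [ 335    8  111  130 4593] [378.   80.5] cen [0.492  0.1059] rect [486.3 113.1] [40.5 83.5] 62.9
poly [((422, 8), (np.float64(446.3), np.float64(126.2))), ((387, 24), (np.float64(456.6), np.float64(105.6))), ((339, 99), (np.float64(504.8), np.float64(81.2))), ((335, 115), (np.float64(515.8), np.float64(79.9))), ((371, 137), (np.float64(529.8), np.float64(107.9))), ((389, 123), (np.float64(519.2), np.float64(119.0))), ((417, 83), (np.float64(491.4), np.float64(132.9))), ((410, 90), (np.float64(496.2), np.float64(129.1))), ((408, 82), (np.float64(491.1), np.float64(126.6))), ((405, 93), (np.float64(498.4), np.float64(126.1))), ((398, 88), (np.float64(495.4), np.float64(120.6))), ((399, 93), (np.float64(498.6), np.float64(121.9))), ((406, 94), (np.float64(499.0), np.float64(126.9))), ((403, 100), (np.float64(503.1), np.float64(125.6))), ((387, 87), (np.float64(495.1), np.float64(112.9))), ((398, 78), (np.float64(488.9), np.float64(119.3))), ((399, 70), (np.float64(4
[... 487 characters left out ...]
float64(122.5))), ((421, 10), (np.float64(447.5), np.float64(125.8))), ((426, 14), (np.float64(449.6), np.float64(129.5))), ((416, 22), (np.float64(454.5), np.float64(124.1))), ((424, 16), (np.float64(450.8), np.float64(128.5))), ((427, 20), (np.float64(452.9), np.float64(130.9))), ((421, 24), (np.float64(455.4), np.float64(127.6))), ((423, 27), (np.float64(457.1), np.float64(129.2))), ((426, 14), (np.float64(449.6), np.float64(129.5))), ((445, 28), (np.float64(456.9), np.float64(143.6))), ((444, 45), (np.float64(466.9), np.float64(145.4))), ((445, 25), (np.float64(455.2), np.float64(143.2)))]
shift [-74.   59.4  51.7] turn [ 0.2  0.1 -0.6] j6 -101.0 j1 -8.0 pos [0.577  0.0299 0.1213] t 3.75
```

{"op": "carry_out", "data": {
  "motion": [
    [30,[-25,20,0],[0,0,0]],
    [30,[-55,42,0],[0,0,0]],
    [30,[-74,59,15],[0,0,0]],
    [30,[-74,59,35],[0,0,0]],
    [30,[-74,59,55],[0,0,0]],
    [30,[-74,59,70],[0,0,0]],
    [30,[-74,59,80],[0,0,0]],
    [30,[-74,59,80],[0,0,0]]
  ]
}}

```text
clock: 4.55
tool_pos: [0.6388, -0.0405, 0.0399]
tcp_rot: [[-0.053, 0.999, -0.001], [0.999, 0.053, -0.001], [-0.001, -0.001, -1.0]]
contact_force: [0.4, -0.7, -1.5]
finger_gap: 0.0368
```

```bash
python3 -c "
from w import *
print(env.sense()['finger_gap'],env.sense()['contact_force'])
s=look('w4'); move((.6404,-.042,.0256),93.6)"
```

```text
0.03682158433735555 [ 0.38361643 -0.71949237 -1.53918271]
shift [-1.4  0.7 15.5] turn [ 0.1  0.1 -0.6] j6 -106.5 j1 -13.5 pos [ 0.6396 -0.0407  0.0411] t 4.6
```

View pics/w4.png

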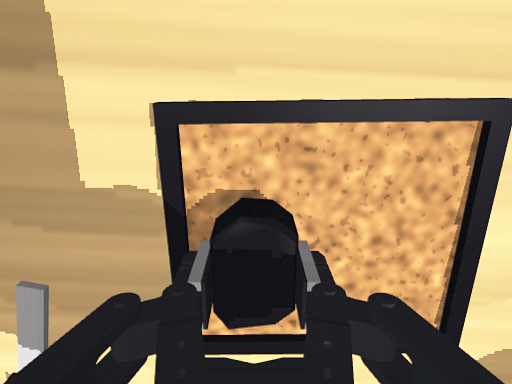

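{"op": "carry_out", "data": {
  "motion": [
    [30,[0,0,6],[0,0,0]],
    [30,[0,0,11],[0,0,0]],
    [30,[0,0,14],[0,0,0]],
    [30,[0,0,15.5],[0,0,0]],
    [30,[0,0,15.5],[0,0,0]],
    [30,[0,0,15.5],[0,0,0]]
  ]
}}

```text
clock: 5.2
tool_pos: [0.6398, -0.0407, 0.0258]
tcp_rot: [[-0.053, 0.999, 0.002], [0.999, 0.053, -0.002], [-0.002, 0.002, -1.0]]
contact_force: [-0.4, 0.3, -2.5]
finger_gap: 0.0371
```

{"op": "carry_out", "data": {
  "motion": [
    [30,[0,0,1],[0,0,0]],
    [30,[0,0,2],[0,0,0]],
    [30,[0,0,2],[0,0,0]],
    [30,[0,0,2],[0,0,0]]
  ]
}}

```text
clock: 5.6
tool_pos: [0.6399, -0.0408, 0.0257]
tcp_rot: [[-0.053, 0.999, 0.003], [0.999, 0.053, -0.002], [-0.002, 0.002, -1.0]]
contact_force: [-4.7, 0.8, 10.6]
finger_gap: 0.0368
```

{"op": "carry_out", "data": {
  "motion": [
    [45,[0,0,0],[0,0,0]],
    [54,[0,0,0],[0,0,0]],
    [54,[0,0,0],[0,0,0]],
    [54,[0,0,-10],[0,0,0]],
    [54,[0,0,-35],[0,0,0]],
    [65,[0,0,-75],[0,0,0]],
    [85,[0,0,-120],[0,0,0]],
    [85,[0,0,-160],[0,0,0]]
  ]
}}

```text
clock: 6.4
tool_pos: [0.6396, -0.0404, 0.1883]
tcp_rot: [[-0.053, 0.999, 0.004], [0.999, 0.053, -0.002], [-0.003, 0.003, -1.0]]
contact_force: [0.4, -0.3, -0.6]
finger_gap: 0.0851
```

```bash
python3 -c "
from w import *
s=look('w5'); move((.487,.112,.16),63);move((.487,.112,.02),63)"
```

```text
shift [ 161.4 -148.1   33.1] turn [ 0.9  0.1 30.1] j6 -106.5 j1 -13.5 pos [ 0.643  -0.0411  0.1963] t 6.45
shift [ 162.2 -150.2  173.1] turn [ 0.9  0.1 30.1] j6 -106.5 j1 -13.5 pos [ 0.643  -0.0411  0.1963] t 6.45
```

View pics/w5.png

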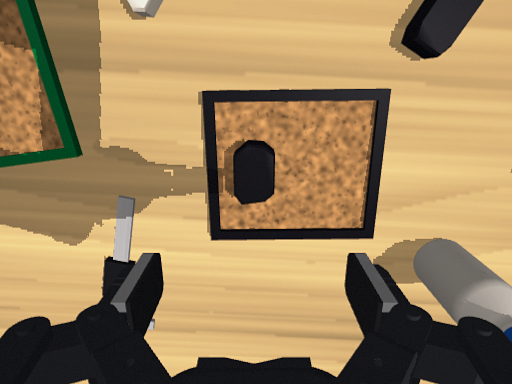

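black_short lies flat in the left half of the black tray, at (254,172), and its frame is clear. Next is black_long.

{"op": "carry_out", "data": {
  "motion": [
    [85,[25,-20,5],[0,0,4]],
    [85,[55,-45,15],[0,0,10]],
    [85,[85,-75,25],[0,0,16]],
    [85,[115,-105,30],[0,0,22]],
    [85,[145,-135,33],[0.5,0,28]],
    [85,[161,-148,35],[1,0,30]],
    [85,[161,-148,35],[1,0,30]],
    [85,[161,-148,35],[1,0,30]]
  ]
}}

```text
clock: 7.25
tool_pos: [0.4877, 0.1117, 0.1587]
tcp_rot: [[0.451, 0.892, 0.0], [0.892, -0.451, -0.002], [-0.002, 0.001, -1.0]]
contact_force: [0.6, 0.5, 0.3]
finger_gap: 0.085
```

```bash
python3 w.py w6 k .013 .487 .112; python3 -c "
from h import *
move((.487,.112,.02),63)"
```

```text
blob [ 236  134   41   94 3525] [255.9 180.3] cen [0.4874 0.1122] rect [488.9 111.5] [34.8 85.3] 63.2
poly [((245, 134), (np.float64(446.7), np.float64(122.5))), ((236, 149), (np.float64(454.5), np.float64(109.9))), ((237, 215), (np.float64(508.6), np.float64(82.4))), ((242, 227), (np.float64(521.2), np.float64(80.9))), ((270, 226), (np.float64(531.9), np.float64(104.3))), ((275, 210), (np.float64(519.7), np.float64(115.3))), ((276, 149), (np.float64(469.8), np.float64(140.1))), ((267, 134), (np.float64(455.0), np.float64(138.9)))]
shift [  0.4  -1.6 138.7] turn [0.1 0.1 0.1] j6 -62.9 j1 0.1 pos [0.4882 0.1112 0.1587] t 7.3
```

View pics/w6.png

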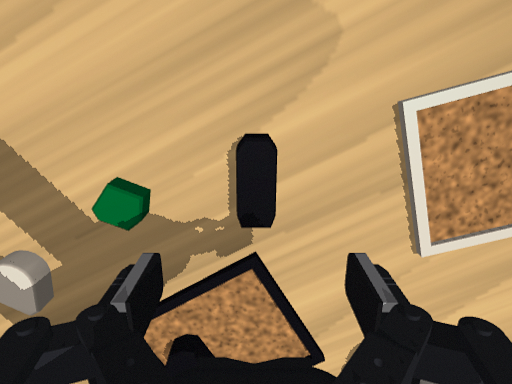

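black_long at (256,180) is squarely aligned with the jaws.

{"op": "carry_out", "data": {
  "motion": [
    [85,[0,-1,40],[0,0,0]],
    [85,[0,-1,80],[0,0,0]],
    [85,[0,-1,115],[0,0,0]],
    [70,[0,-1,133],[0,0,0]],
    [70,[0,-1,138],[0,0,0]],
    [60,[0,-1,138],[0,0,0]],
    [45,[0,-1,138],[0,0,0]],
    [25,[0,-1,138],[0,0,0]]
  ]
}}

```text
clock: 8.1
tool_pos: [0.4889, 0.1113, 0.0223]
tcp_rot: [[0.453, 0.892, 0.004], [0.892, -0.453, -0.002], [-0.0, 0.004, -1.0]]
contact_force: [-4.8, -0.8, 4.7]
finger_gap: 0.0328
```

{"op": "carry_out", "data": {
  "motion": [
    [25,[0,0,0],[0,0,0]],
    [25,[0,0,0],[0,0,0]],
    [25,[0,0,0],[0,0,0]]
  ]
}}

```text
clock: 8.4
tool_pos: [0.489, 0.1113, 0.0226]
tcp_rot: [[0.452, 0.892, 0.004], [0.892, -0.452, -0.002], [0.0, 0.005, -1.0]]
contact_force: [0.2, 0.1, -2.8]
finger_gap: 0.0329
```

```bash
python3 -c "
from w import *
t=np.radians(3.6);c=np.array([.639,-.004])
p=c+38e-3*np.array([-np.sin(t),np.cos(t)])
move((p[0],p[1],.10),93.6)"
```

```text
shift [ -2.2 167.  -76.6] turn [  0.3   0.1 -30.5] j6 -62.8 j1 0.1 pos [0.489  0.1113 0.0226] t 8.4
```

{"op": "carry_out", "data": {
  "motion": [
    [25,[0,0,-15],[0,0,0]],
    [25,[0,0,-45],[0,0,0]],
    [25,[0,15,-70],[0,0,-3]],
    [25,[-1,45,-77],[0,0,-11]],
    [25,[-2,80,-77],[0,0,-19]],
    [25,[-2,115,-77],[0,0,-26]],
    [25,[-2,145,-77],[0,0,-30]],
    [25,[-2,167,-77],[0,0,-30]]
  ]
}}

```text
clock: 9.2
tool_pos: [0.6382, 0.033, 0.1001]
tcp_rot: [[-0.056, 0.998, 0.004], [0.998, 0.056, -0.002], [-0.003, 0.004, -1.0]]
contact_force: [-0.4, 0.2, -2.4]
finger_gap: 0.0328
```

```bash
python3 -c "
from w import *
s=look('w7')
print(env.sense()['finger_gap'],env.sense()['contact_force'])
move((.6366,.034,.0266),93.6)"
```

```text
0.03319615477344028 [ 4.02316789 -1.94048643 -2.08387076]
shift [ 3.3 -5.  73.7] turn [ 0.5  0.2 -0.6] j6 -100.0 j1 -7.1 pos [0.6411 0.0313 0.1003] t 9.25
```

View pics/w7.png

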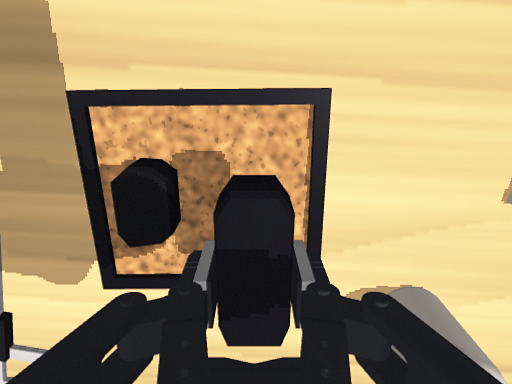

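black_long is held straight over the right half of the tray, and black_short at (146,203) is well clear of the fingers.

{"op": "carry_out", "data": {
  "motion": [
    [25,[2,-3,15],[0,0,0]],
    [25,[3,-4,35],[0,0,0]],
    [25,[3,-4,52],[0,0,0]],
    [25,[3,-4,64],[0,0,0]],
    [25,[3,-4,70],[0,0,0]],
    [25,[3,-4,73],[0,0,0]],
    [25,[3,-4,75],[0,0,0]],
    [25,[3,-4,75],[0,0,0]]
  ]
}}

```text
clock: 10.05
tool_pos: [0.638, 0.0338, 0.0264]
tcp_rot: [[-0.053, 0.999, 0.009], [0.999, 0.053, -0.004], [-0.004, 0.009, -1.0]]
contact_force: [-1.2, -0.4, 0.2]
finger_gap: 0.033
```

{"op": "carry_out", "data": {
  "motion": [
    [25,[0,0,1],[0,0,0]],
    [25,[0,0,1],[0,0,0]],
    [40,[0,0,1],[0,0,0]],
    [48,[0,0,0],[0,0,0]],
    [48,[0,0,0],[0,0,0]],
    [48,[0,0,-15],[0,0,0]],
    [48,[0,0,-45],[0,0,0]],
    [65,[0,0,-85],[0,0,0]]
  ]
}}

```text
clock: 10.85
tool_pos: [0.636, 0.0342, 0.1114]
tcp_rot: [[-0.053, 0.999, 0.006], [0.999, 0.053, -0.003], [-0.003, 0.005, -1.0]]
contact_force: [0.7, -0.7, 0.0]
finger_gap: 0.061
```

```bash
python3 -c "
from w import *
s=look('w8')
move((.4775,-.140,.16),90)"
```

```text
shift [-165.2 -171.4  -41.9] turn [1.1 0.3 3.1] j6 -99.8 j1 -6.8 pos [0.6406 0.0339 0.1204] t 10.9
```

View pics/w8.png

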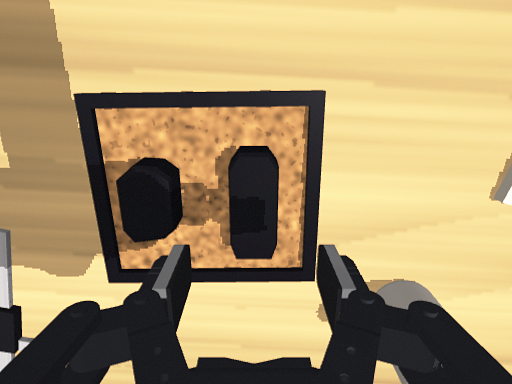

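Both black blanks lie flat side by side, at (150,200) and (253,203). Next is the white drop.

{"op": "carry_out", "data": {
  "motion": [
    [75,[-20,-20,-25],[0,0,0]],
    [85,[-50,-50,-40],[0,0,1]],
    [85,[-80,-85,-42],[0,0,2]],
    [85,[-110,-115,-42],[0.5,0,3]],
    [85,[-140,-145,-42],[1,0,3]],
    [85,[-165,-175,-42],[1,0,3]],
    [85,[-165,-175,-42],[1,0,3]],
    [85,[-165,-175,-42],[1,0,3]]
  ]
}}

```text
clock: 11.7
tool_pos: [0.474, -0.1408, 0.1611]
tcp_rot: [[0.001, 1.0, 0.004], [1.0, -0.001, -0.006], [-0.006, 0.004, -1.0]]
contact_force: [0.5, -0.1, 0.7]
finger_gap: 0.0854
```

```bash
python3 w.py w9 w .013 .4775 -.14; python3 -c "
from w import *
s=snapshot('wrist')
blob(s,'g',.015,(.39,-.247));blob(s,'g',.012,(.455,-.005))"
```

```text
blob [ 228  149   56   72 2879] [255.6 182.1] cen [ 0.4754 -0.1407] rect [ 476.7 -138.4] [62.7 50. ] 31.2
poly [((261, 149), (np.float64(445.5), np.float64(-136.0))), ((241, 153), (np.float64(449.0), np.float64(-153.2))), ((229, 172), (np.float64(465.9), np.float64(-163.9))), ((230, 191), (np.float64(483.5), np.float64(-163.5))), ((250, 220), (np.float64(511.7), np.float64(-145.8))), ((262, 219), (np.float64(510.7), np.float64(-134.7))), ((283, 183), (np.float64(476.0), np.float64(-116.4))), ((277, 160), (np.float64(455.1), np.float64(-122.2)))]
blob [  71   17   93  115 7867] [119.4  71.4] cen [ 0.3844 -0.2475] rect [ 388.2 -247.9] [84.2 61.1] 4.8
poly [((80, 21), (np.float64(348.2), np.float64(-272.5))), ((71, 35), (np.float64(357.8), np.float64(-281.0))), ((88, 104), (np.float64(408.7), np.float64(-276.5))), ((98, 103), (np.float64(407.9), np.float64(-268.2))), ((107, 123), (np.float64(423.9), np.float64(-263.2))), ((123, 131), (np.float64(430.5), np.float64(-250.8))), ((154, 126), (np.float64(426.4), np.float64(-224.5))), ((163, 110), (np.float64(413.4), np.float64(-215.8))), ((150, 30), (np.float64(354.4), np.float64(-220.3))), ((123, 17), (np.float64(345.5), np.float64(-239.7)))]
blob [ 381  129   65   55 2343] [412.1 156.1] cen [ 0.4524 -0.0053] rect [452.6  -5.2] [52.4 40.1] 40.0
poly [((417, 129), (np.float64(429.1), np.float64(-4.9))), ((384, 142), (np.float64(440.1), np.float64(-31.0))), ((381, 152), (np.float64(448.7), np.float64(-32.5))), ((395, 174), (np.float64(468.3), np.float64(-17.7))), ((407, 183), (np.float64(476.6), np.float64(-6.0))), ((426, 180), (np.float64(473.8), np.float64(10.3))), ((445, 160), (np.float64(455.7), np.float64(23.6))), ((427, 134), (np.float64(433.3), np.float64(4.2)))]
```

View pics/w9.png

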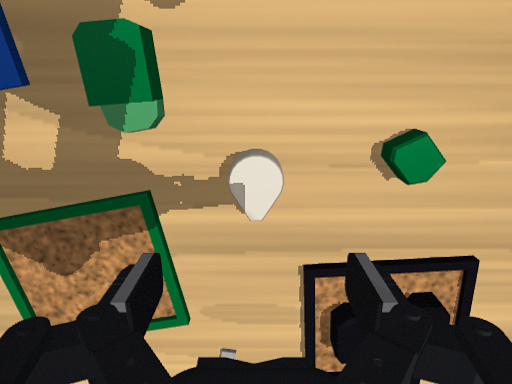

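The white drop is at (256,183), pointing straight down the image (+x). green_large is at (119,72) with its paler shoulder towards +x, and green_small is at (412,156).

```bash
python3 -c "
from w import *
move((.4725,-.140,.018),90)"
```

```text
shift [  0.6  -2.8 142.7] turn [0.2 0.3 0.1] j6 -119.2 j1 -29.2 pos [ 0.4748 -0.1398  0.1607] t 11.8
```

{"op": "carry_out", "data": {
  "motion": [
    [85,[0.5,-2.5,40],[0,0,0]],
    [85,[0.5,-2.5,80],[0,0,0]],
    [85,[0.5,-2.5,115],[0,0,0]],
    [80,[0.5,-2.5,136],[0,0,0]],
    [75,[0.5,-2.5,142.5],[0,0,0]],
    [65,[0.5,-2.5,142.5],[0,0,0]],
    [50,[0.5,-2.5,142.5],[0,0,0]],
    [40,[0.5,-2.5,142.5],[0,0,0]]
  ]
}}

```text
clock: 12.6
tool_pos: [0.4741, -0.1404, 0.0198]
tcp_rot: [[-0.002, 1.0, 0.006], [1.0, 0.002, -0.007], [-0.007, 0.006, -1.0]]
contact_force: [0.3, 0.4, -1.1]
finger_gap: 0.0463
```

{"op": "carry_out", "data": {
  "motion": [
    [40,[0,0,0],[0,0,0]],
    [40,[0,0,0],[0,0,0]],
    [40,[0,0,-10],[0,0,0]],
    [40,[0,0,-40],[0,0,0]],
    [40,[0,0,-80],[0,0,0]],
    [40,[0,0,-120],[0,0,0]],
    [40,[0,0,-120],[0,0,0]]
  ]
}}

```text
clock: 13.3
tool_pos: [0.4766, -0.1413, 0.146]
tcp_rot: [[-0.002, 1.0, 0.016], [1.0, 0.002, -0.013], [-0.013, 0.016, -1.0]]
contact_force: [1.4, -1.0, -1.8]
finger_gap: 0.0466
```

```bash
python3 -c "
from w import *
s=look('w10')
move((.573,.320,.14),78)
move((.573,.320,.14),90)"
```

```text
shift [ 4.604e+02  9.850e+01 -3.000e-01] turn [ 0.8  0.5 12.1] j6 -119.3 j1 -29.3 pos [ 0.4752 -0.1406  0.1434] t 13.35
shift [ 4.604e+02  9.850e+01 -3.000e-01] turn [0.7 0.6 0.1] j6 -119.3 j1 -29.3 pos [ 0.4752 -0.1406  0.1434] t 13.35
```

View pics/w10.png

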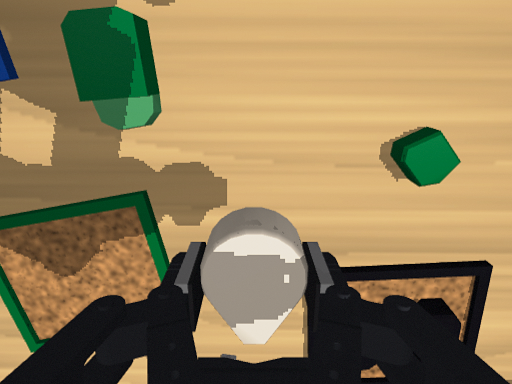

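The drop is held straight at (254,270). I'll carry it to the white tray.

{"op": "carry_out", "data": {
  "motion": [
    [40,[25,5,0],[0,0,0]],
    [40,[65,15,0],[0,0,2]],
    [40,[110,25,0],[0,0,4]],
    [40,[155,35,0],[0,0,6]],
    [40,[200,45,0],[0,0,8]],
    [40,[245,55,0],[0,0,10]],
    [40,[290,65,0],[0,0,12]],
    [40,[335,75,0],[0,0,12]]
  ]
}}

```text
clock: 14.15
tool_pos: [0.5488, 0.1962, 0.1394]
tcp_rot: [[0.207, 0.978, 0.01], [0.978, -0.207, -0.011], [-0.009, 0.012, -1.0]]
contact_force: [0.9, -1.0, -1.7]
finger_gap: 0.0469
```

```bash
python3 -c "
from w import *
s=look('w11')
print(env.sense()['finger_gap'])
move((.573,.320,.14),78)"
```

```text
0.046590960357807784
shift [119.3  -1.3  -0.8] turn [0.8 0.2 0.2] j6 -68.4 j1 9.6 pos [0.5499 0.2029 0.1396] t 14.2
```

View pics/w11.png

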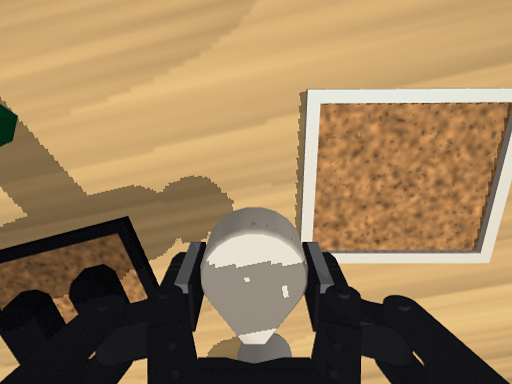

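The drop is still held straight, and the white tray is square to the jaws at the right, (305–512, 90–262).

{"op": "carry_out", "data": {
  "motion": [
    [40,[30,0,0],[0,0,0]],
    [40,[75,0,0],[0.5,0,0]],
    [40,[110,-1,0],[1,0,0]],
    [40,[119,-1,15],[1,0,0]],
    [40,[119,-1,50],[1,0,0]],
    [40,[119,-1,85],[1,0,0]],
    [40,[119,-1,100],[1,0,0]],
    [40,[119,-1,100],[1,0,0]]
  ]
}}

```text
clock: 15.0
tool_pos: [0.5719, 0.3173, 0.0354]
tcp_rot: [[0.205, 0.979, -0.012], [0.979, -0.205, -0.005], [-0.008, -0.01, -1.0]]
contact_force: [0.3, -0.0, -1.6]
finger_gap: 0.0464
```

```bash
python3 -c "
from w import *
s=look('w12')
print(env.sense()['finger_gap'])
move((.573,.320,.0238),78)"
```

```text
0.046435959213579146
shift [ 2.  -0.9 14. ] turn [-0.4  0.3  0.2] j6 -58.8 j1 19.3 pos [0.5736 0.318  0.0378] t 15.05
```

View pics/w12.png

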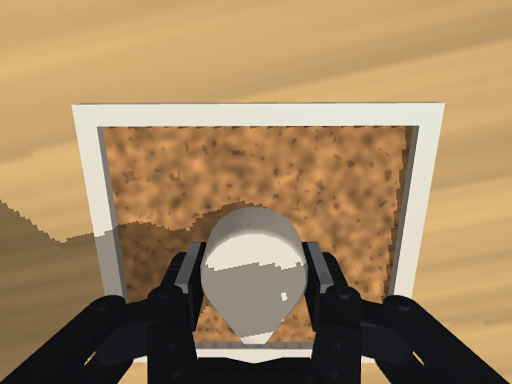

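{"op": "carry_out", "data": {
  "motion": [
    [40,[0,0,5],[0,0,0]],
    [40,[0,0,10],[0,0,0]],
    [40,[0,0,13],[0,0,0]],
    [40,[0,0,14.5],[0,0,0]],
    [40,[0,0,15],[0,0,0]],
    [40,[0,0,15],[0,0,0]]
  ]
}}

```text
clock: 15.65
tool_pos: [0.5736, 0.318, 0.0238]
tcp_rot: [[0.205, 0.979, -0.007], [0.979, -0.205, -0.004], [-0.005, -0.006, -1.0]]
contact_force: [-2.4, -1.2, 3.8]
finger_gap: 0.0467
```

Contact registered (+3.8 N), so I'll release.

{"op": "carry_out", "data": {
  "motion": [
    [55,[0,0,0],[0,0,0]],
    [66,[0,0,0],[0,0,0]],
    [66,[0,0,0],[0,0,0]],
    [66,[0,0,-15],[0,0,0]],
    [66,[0,0,-45],[0,0,0]],
    [80,[0,0,-90],[0,0,0]],
    [80,[0,0,-130],[0,0,0]],
    [85,[0,0,-150],[0,0,0]]
  ]
}}

```text
clock: 16.45
tool_pos: [0.5765, 0.3193, 0.1797]
tcp_rot: [[0.205, 0.979, 0.0], [0.979, -0.205, -0.001], [-0.001, 0.0, -1.0]]
contact_force: [-0.0, 0.3, -0.3]
finger_gap: 0.0851
```

```bash
python3 -c "
from w import *
s=look('w13')
move((.376,-.248,.18),95)"
```

```text
shift [-596.9  -81.2    1.4] turn [  0.2  -0.  -16.8] j6 -58.8 j1 19.3 pos [0.5775 0.3197 0.1822] t 16.5
```

View pics/w13.png

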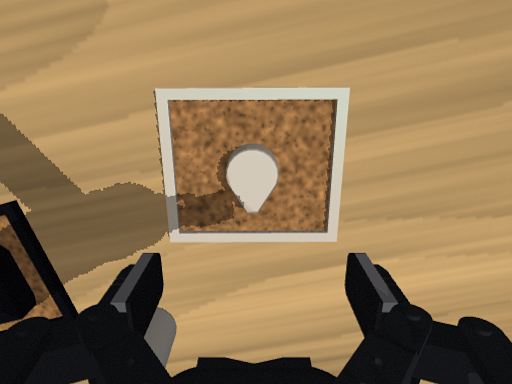

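The white drop lies flat in the middle of its tray, at (252,178). Next is green_large.

{"op": "carry_out", "data": {
  "motion": [
    [85,[-40,-5,0],[0,0,-1]],
    [85,[-85,-11,0],[0,0,-3]],
    [85,[-130,-17,0],[0,0,-5]],
    [85,[-175,-23,0],[0,0,-7]],
    [85,[-220,-29,0],[0,0,-9]],
    [85,[-265,-35,0],[0,0,-11]],
    [85,[-310,-41,0],[0,0,-13]],
    [85,[-355,-47,0],[0,0,-15]]
  ]
}}

```text
clock: 17.3
tool_pos: [0.458, -0.0196, 0.1822]
tcp_rot: [[-0.058, 0.998, 0.004], [0.998, 0.058, -0.0], [-0.0, 0.004, -1.0]]
contact_force: [-0.1, -1.7, -0.5]
finger_gap: 0.085
```

```bash
python3 -c "
from w import *
move((.376,-.248,.18),95)"
```

```text
shift [-223.3  -95.     1.9] turn [ 0.3  0.  -1.7] j6 -109.8 j1 -16.5 pos [ 0.458  -0.0196  0.1822] t 17.3
```

```bash
python3 w.py w14 g .012 .4525 -.005
```

```text
blob [ 246  144   51   50 1656] [269.7 169.6] cen [ 0.4531 -0.0054] rect [453.3  -5.7] [47.3 37.6] 40.7
poly [((275, 144), (np.float64(428.4), np.float64(-2.4))), ((248, 155), (np.float64(440.1), np.float64(-26.7))), ((246, 172), (np.float64(456.6), np.float64(-27.7))), ((264, 193), (np.float64(476.6), np.float64(-9.3))), ((281, 191), (np.float64(473.6), np.float64(7.0))), ((296, 174), (np.float64(455.8), np.float64(19.7)))]
```

View pics/w14.png

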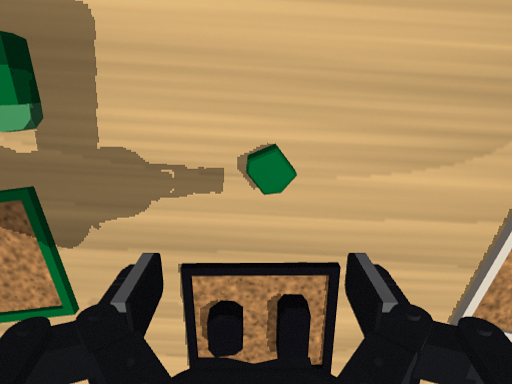

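{"op": "carry_out", "data": {
  "motion": [
    [85,[-40,-17,0],[0,0,-1]],
    [85,[-85,-36,0],[0,0,-2]],
    [85,[-130,-55,0],[0,0,-2]],
    [85,[-170,-72,0],[0,0,-2]],
    [85,[-205,-87,0],[0,0,-2]],
    [85,[-221,-93,0],[0,0,-2]],
    [85,[-221,-93,0],[0,0,-2]],
    [85,[-221,-93,0],[0,0,-2]]
  ]
}}

```text
clock: 18.15
tool_pos: [0.3759, -0.2508, 0.1828]
tcp_rot: [[-0.09, 0.996, 0.002], [0.996, 0.09, -0.004], [-0.004, 0.002, -1.0]]
contact_force: [0.1, 0.0, 0.5]
finger_gap: 0.0852
```

```bash
python3 w.py w15 g .015 .389 -.247; python3 -c "
from w import *
move((.376,-.248,.018),95)"
```

```text
blob [ 231  144   57   84 4189] [258.6 183.5] cen [ 0.3845 -0.2466] rect [ 387.7 -246.2] [83.2 52.1] 5.2
poly [((242, 144), (np.float64(347.7), np.float64(-265.3))), ((231, 158), (np.float64(361.6), np.float64(-274.4))), ((232, 210), (np.float64(413.3), np.float64(-269.9))), ((240, 222), (np.float64(425.4), np.float64(-261.1))), ((250, 227), (np.float64(429.9), np.float64(-250.8))), ((271, 225), (np.float64(425.8), np.float64(-230.3))), ((284, 211), (np.float64(409.7), np.float64(-219.2))), ((287, 156), (np.float64(355.0), np.float64(-223.1))), ((274, 144), (np.float64(345.0), np.float64(-236.2)))]
shift [  2.8  -0.2 164.7] turn [0.1 0.2 0.3] j6 -143.0 j1 -47.8 pos [ 0.3761 -0.2503  0.1827] t 18.2
```

View pics/w15.png

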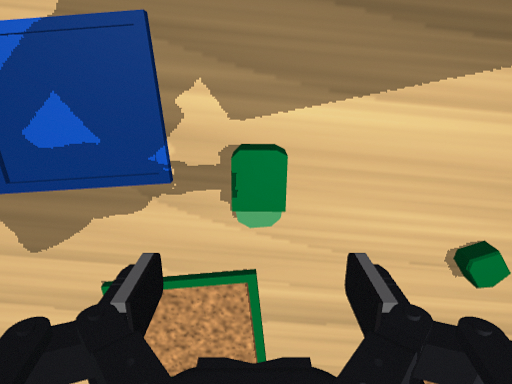

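green_small at (270,170) is a hexagon whose parallel sides run at about 41°. green_large at (259,183) is square to the jaws, with its step edge at row 212. I'll grip it 12 mm behind its centre.

{"op": "carry_out", "data": {
  "motion": [
    [85,[3,0,45],[0,0,0]],
    [85,[3,0,90],[0,0,0]],
    [85,[3,0,130],[0,0,0]],
    [80,[3,0,155],[0,0,0]],
    [75,[3,0,165],[0,0,0]],
    [65,[3,0,165],[0,0,0]],
    [50,[3,0,165],[0,0,0]],
    [40,[3,0,165],[0,0,0]]
  ],
  "squeeze": 60
}}

```text
clock: 19.0
tool_pos: [0.3772, -0.2485, 0.0193]
tcp_rot: [[-0.092, 0.996, 0.004], [0.996, 0.092, -0.006], [-0.006, 0.004, -1.0]]
contact_force: [-0.2, 0.6, -3.1]
finger_gap: 0.049
```

{"op": "carry_out", "data": {
  "motion": [
    [40,[0,0,0],[0,0,0]],
    [40,[0,0,0],[0,0,0]],
    [40,[0,0,0],[0,0,0]]
  ]
}}

```text
clock: 19.3
tool_pos: [0.3773, -0.2487, 0.0197]
tcp_rot: [[-0.092, 0.996, 0.005], [0.996, 0.092, -0.006], [-0.007, 0.004, -1.0]]
contact_force: [-0.4, 0.5, -3.2]
finger_gap: 0.0491
```

{"op": "carry_out", "data": {
  "motion": [
    [40,[0,0,-10],[0,0,0]],
    [40,[0,0,-30],[0,0,0]],
    [40,[0,0,-60],[0,0,0]],
    [40,[0,0,-80],[0,0,0]],
    [40,[0,0,-80],[0,0,0]]
  ]
}}

```text
clock: 19.8
tool_pos: [0.3784, -0.2497, 0.1027]
tcp_rot: [[-0.092, 0.996, 0.009], [0.996, 0.092, -0.011], [-0.012, 0.008, -1.0]]
contact_force: [0.3, -0.8, -4.4]
finger_gap: 0.0488
```

```bash
python3 -c "
from w import *
s=look('w16')
t=np.radians(10.9); c=np.array([.5785,-.3085])-.012*np.array([np.cos(t),np.sin(t)]); print(c)
move((*c,.11),100.9)"
```

```text
[ 0.5667165  -0.31076915]
shift [-79.1 182.6  -7. ] turn [ 0.3  0.6 -5.6] j6 -142.8 j1 -47.5 pos [ 0.3776 -0.2489  0.1011] t 19.85
```

View pics/w16.png

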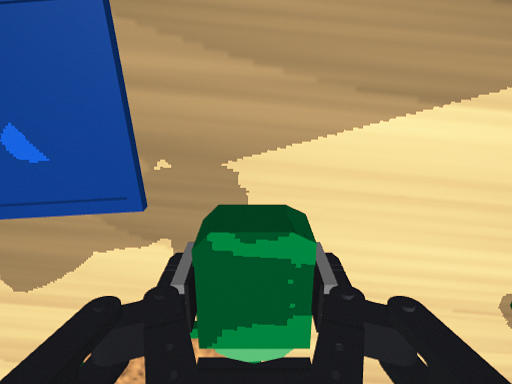

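{"op": "carry_out", "data": {
  "motion": [
    [40,[-10,25,-3],[0,0,-1]],
    [40,[-27,62,-6],[0,0,-3]],
    [40,[-45,103,-7],[0,0,-5]],
    [40,[-62,143,-7],[0,0,-6]],
    [40,[-75,173,-7],[0,0,-6]],
    [40,[-79,183,0],[0,0,-6]],
    [40,[-79,183,20],[0,0,-6]],
    [40,[-79,183,40],[0,0,-6]]
  ]
}}

```text
clock: 20.65
tool_pos: [0.5665, -0.3103, 0.0605]
tcp_rot: [[-0.196, 0.981, 0.005], [0.981, 0.196, -0.007], [-0.008, 0.003, -1.0]]
contact_force: [-0.2, -0.5, -3.6]
finger_gap: 0.0486
```

```bash
python3 -c "
from w import *
s=look('w17')
print(env.sense()['finger_gap'])
move((.5667,-.3108,.0237),100.9)"
```

```text
0.049271924311031966
shift [-2.4  2.1 32.7] turn [-0.1  0.2  0.4] j6 -139.7 j1 -38.5 pos [ 0.5642 -0.3088  0.0564] t 20.7
```

View pics/w17.png

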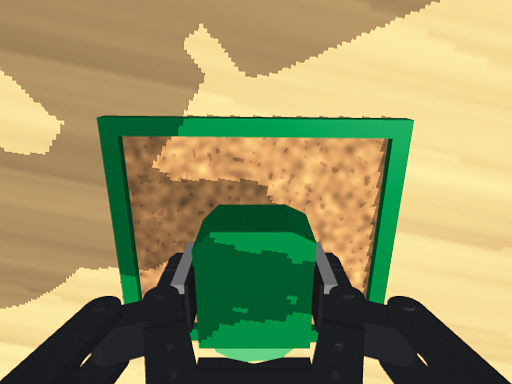

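The large offcut is over the middle of the green tray and square to the frame. I'll lower it.

{"op": "carry_out", "data": {
  "motion": [
    [40,[-1,1,10],[0,0,0]],
    [40,[-1,1,20],[0,0,0]],
    [40,[-1,1,27],[0,0,0]],
    [40,[-1,1,31],[0,0,0]],
    [40,[-1,1,33],[0,0,0]],
    [40,[-1,1,33],[0,0,0]],
    [40,[-1,1,33],[0,0,0]]
  ]
}}

```text
clock: 21.4
tool_pos: [0.5658, -0.3099, 0.024]
tcp_rot: [[-0.196, 0.981, 0.001], [0.981, 0.196, -0.004], [-0.004, -0.0, -1.0]]
contact_force: [0.1, 0.4, -3.6]
finger_gap: 0.049
```

{"op": "carry_out", "data": {
  "motion": [
    [40,[0,0,1],[0,0,0]],
    [40,[0,0,2],[0,0,0]],
    [40,[0,0,2],[0,0,0]],
    [40,[0,0,2],[0,0,0]]
  ]
}}

```text
clock: 21.8
tool_pos: [0.5662, -0.3103, 0.0232]
tcp_rot: [[-0.196, 0.981, 0.002], [0.981, 0.196, -0.005], [-0.005, 0.001, -1.0]]
contact_force: [-1.4, 0.7, 5.2]
finger_gap: 0.0491
```

Contact (+5.2 N), so I'll release and rise.

{"op": "carry_out", "data": {
  "motion": [
    [58,[0,0,0],[0,0,0]],
    [68,[0,0,0],[0,0,0]],
    [68,[0,0,0],[0,0,0]],
    [68,[0,0,-15],[0,0,0]],
    [68,[0,0,-45],[0,0,0]],
    [80,[0,0,-90],[0,0,0]],
    [80,[0,0,-130],[0,0,0]],
    [85,[0,0,-140],[0,0,0]]
  ]
}}

```text
clock: 22.6
tool_pos: [0.5683, -0.3113, 0.1702]
tcp_rot: [[-0.196, 0.981, 0.01], [0.981, 0.196, -0.011], [-0.013, 0.008, -1.0]]
contact_force: [-0.2, -0.6, -0.2]
finger_gap: 0.0853
```

```bash
python3 w.py w18 g .015 .5785 -.3085; python3 -c "
from w import *
move((.4533,-.0057,.16),130.7)"
```

```text
blob [ 228  143   60   89 4725] [257.6 184.8] cen [ 0.575  -0.3088] rect [ 578.4 -308.3] [84.9 53.2] 11.5
poly [((239, 143), (np.float64(540.1), np.float64(-332.5))), ((228, 158), (np.float64(555.2), np.float64(-339.6))), ((230, 214), (np.float64(607.9), np.float64(-328.6))), ((249, 231), (np.float64(621.6), np.float64(-307.7))), ((271, 229), (np.float64(615.3), np.float64(-287.6))), ((285, 214), (np.float64(597.5), np.float64(-278.0))), ((286, 152), (np.float64(539.7), np.float64(-290.6))), ((274, 143), (np.float64(534.0), np.float64(-302.6)))]
shift [322.1 -52.8   5.2] turn [  0.2   0.8 -29.4] j6 -139.7 j1 -38.5 pos [ 0.5681 -0.3112  0.1696] t 22.65
```

View pics/w18.png

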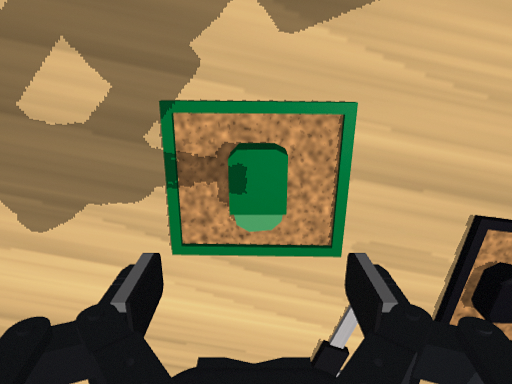

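green_large lies flat in the green tray, step side up and shoulder towards +x, at (258,185). Now the small offcut.

{"op": "carry_out", "data": {
  "motion": [
    [85,[35,-6,0],[0,0,-3]],
    [85,[80,-13,0],[0,0,-7]],
    [85,[125,-20,2],[0,0,-11]],
    [85,[170,-28,3],[0,0,-16]],
    [85,[215,-36,4],[0,0,-21]],
    [85,[260,-44,5],[0,0.5,-25]],
    [85,[300,-50,5],[0,0.8,-29]],
    [85,[322,-53,5],[0,0.8,-29.5]]
  ]
}}

```text
clock: 23.45
tool_pos: [0.4505, -0.0031, 0.1593]
tcp_rot: [[-0.656, 0.755, 0.0], [0.755, 0.656, 0.003], [0.002, 0.002, -1.0]]
contact_force: [0.0, -1.0, -1.2]
finger_gap: 0.0853
```

{"op": "carry_out", "data": {
  "motion": [
    [85,[0,0,0],[0,0,0]],
    [85,[0,0,0],[0,0,0]]
  ]
}}

```text
clock: 23.65
tool_pos: [0.45, -0.0027, 0.1589]
tcp_rot: [[-0.657, 0.754, -0.001], [0.754, 0.657, 0.003], [0.003, 0.001, -1.0]]
contact_force: [0.5, -0.1, 0.6]
finger_gap: 0.0846
```

```bash
python3 w.py w19 g .012 .453 -.0055; python3 -c "
from w import *
move((.4533,-.0057,.018),130.7)"
```

```text
blob [ 228  155   42   54 1895] [248.1 181.9] cen [ 0.4529 -0.0056] rect [452.9  -5.2] [48.7 36. ] 39.6
poly [((238, 155), (np.float64(440.2), np.float64(-28.0))), ((228, 167), (np.float64(454.0), np.float64(-27.7))), ((228, 199), (np.float64(476.8), np.float64(-8.8))), ((244, 208), (np.float64(474.0), np.float64(7.7))), ((268, 203), (np.float64(456.1), np.float64(20.8))), ((268, 163), (np.float64(428.6), np.float64(-3.9)))]
shift [ -3.7   0.3 141.1] turn [ 0.1 -0.1  0.3] j6 -145.9 j1 -14.8 pos [ 0.4506 -0.0035  0.1591] t 23.7
```

View pics/w19.png

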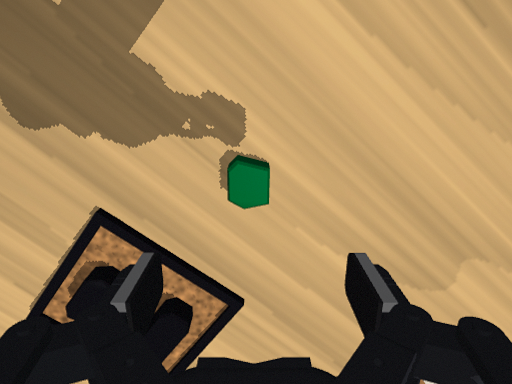

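green_small's parallel sides at columns 228 and 268 are square to the jaws, with its centre at (248,182).

{"op": "carry_out", "data": {
  "motion": [
    [85,[-3.5,0,40],[0,0,0]],
    [85,[-3.5,0,80],[0,0,0]],
    [85,[-3.5,0,115],[0,0,0]],
    [75,[-3.5,0,135],[0,0,0]],
    [70,[-3.5,0,141],[0,0,0]],
    [60,[-3.5,0,141],[0,0,0]],
    [45,[-3.5,0,141],[0,0,0]],
    [28,[-3.5,0,141],[0,0,0]]
  ],
  "squeeze": 40
}}

```text
clock: 24.5
tool_pos: [0.4543, -0.0064, 0.0194]
tcp_rot: [[-0.656, 0.755, 0.003], [0.755, 0.656, 0.002], [-0.001, 0.003, -1.0]]
contact_force: [-0.5, 0.7, -0.6]
finger_gap: 0.035
```

{"op": "carry_out", "data": {
  "motion": [
    [28,[0,0,0],[0,0,0]],
    [28,[0,0,0],[0,0,0]],
    [28,[0,0,0],[0,0,0]]
  ]
}}

```text
clock: 24.8
tool_pos: [0.4545, -0.0063, 0.0199]
tcp_rot: [[-0.656, 0.755, 0.004], [0.755, 0.656, 0.002], [-0.001, 0.004, -1.0]]
contact_force: [-0.7, 0.2, -1.7]
finger_gap: 0.0353
```

{"op": "carry_out", "data": {
  "motion": [
    [28,[0,0,-10],[0,0,0]],
    [28,[0,0,-35],[0,0,0]],
    [28,[0,0,-75],[0,0,0]],
    [28,[0,0,-100],[0,0,0]],
    [28,[0,0,-100],[0,0,0]]
  ]
}}

```text
clock: 25.3
tool_pos: [0.4567, -0.007, 0.124]
tcp_rot: [[-0.656, 0.754, 0.012], [0.754, 0.656, -0.0], [-0.008, 0.008, -1.0]]
contact_force: [0.1, -0.9, -1.1]
finger_gap: 0.0351
```

```bash
python3 -c "
from w import *
s=look('w20')
print(env.sense()['finger_gap'])
move((.566,-.3105,.12),101.3)"
```

```text
0.03543576274326835
shift [-301.8 -115.9    2.9] turn [ 0.5  0.2 29.7] j6 -146.2 j1 -15.0 pos [ 0.4554 -0.0067  0.122 ] t 25.35
```

View pics/w20.png

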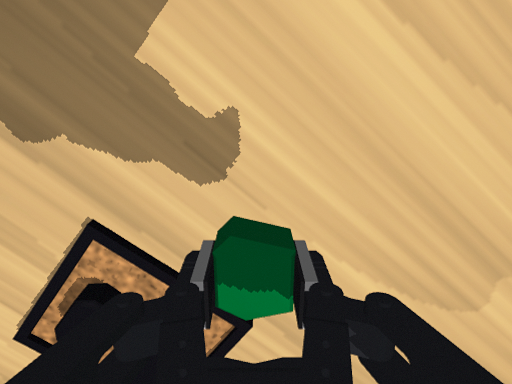

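The small offcut is held at (255,267). I'll carry it over the large one.

{"op": "carry_out", "data": {
  "motion": [
    [28,[-30,-12,0],[0,0,3]],
    [28,[-72,-28,0],[0,0,7]],
    [28,[-115,-44,0],[0,0,11]],
    [28,[-158,-61,0],[0,0,16]],
    [28,[-200,-77,0],[0,0,21]],
    [28,[-242,-93,0],[0,0,26]],
    [28,[-280,-108,0],[0.5,0,30]],
    [28,[-302,-116,0],[0.5,0,30]]
  ]
}}

```text
clock: 26.15
tool_pos: [0.566, -0.3136, 0.1209]
tcp_rot: [[-0.187, 0.982, -0.001], [0.982, 0.187, -0.003], [-0.003, -0.001, -1.0]]
contact_force: [0.6, 0.2, -0.6]
finger_gap: 0.035
```

{"op": "carry_out", "data": {
  "motion": [
    [28,[0,0,0],[0,0,0]],
    [28,[0,0,0],[0,0,0]]
  ]
}}

```text
clock: 26.35
tool_pos: [0.5647, -0.3131, 0.1187]
tcp_rot: [[-0.186, 0.982, -0.004], [0.982, 0.186, -0.0], [0.001, -0.004, -1.0]]
contact_force: [-0.0, 0.5, -0.5]
finger_gap: 0.0355
```

```bash
python3 -c "
from w import *
s=look('w21')
print(env.sense()['finger_gap'])
print(proj(s,[[.566,-.3105,.034],[.594,-.305,.034]]))
move((.566,-.3105,.0539),101.3)"
```

```text
0.035586172824034513
[[257.60284454 211.1170575 ]
 [257.71048465 247.5273298 ]]
shift [ 1.4  1.8 65.2] turn [-0.2 -0.  -0.5] j6 -139.5 j1 -38.7 pos [ 0.5647 -0.3122  0.1191] t 26.4
```

View pics/w21.png

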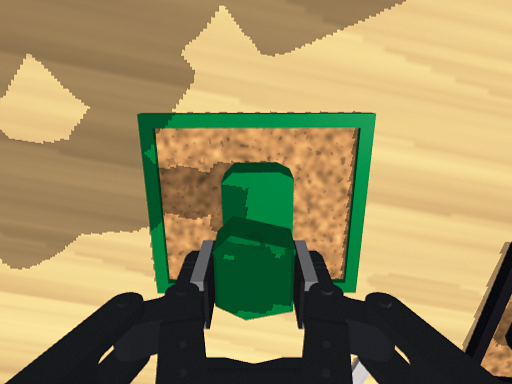

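The small stone hangs straight above the large one, which is visible behind it at (258,190). I'll lower it in stages.

{"op": "carry_out", "data": {
  "motion": [
    [28,[1.5,2,15],[0,0,0]],
    [28,[1.5,2,32],[0,0,0]],
    [28,[1.5,2,46],[0,0,0]],
    [28,[1.5,2,55],[0,0,0]],
    [28,[1.5,2,60],[0,0,0]],
    [28,[1.5,2,62],[0,0,0]],
    [28,[1.5,2,62],[0,0,0]]
  ]
}}

```text
clock: 27.1
tool_pos: [0.5663, -0.3104, 0.0572]
tcp_rot: [[-0.187, 0.982, -0.004], [0.982, 0.187, -0.0], [0.0, -0.004, -1.0]]
contact_force: [-0.3, -0.5, -0.5]
finger_gap: 0.0352
```

```bash
python3 -c "
from w import *
s=look('w22')
move((.566,-.3105,.0539),101.3)"
```

```text
shift [ 0.2 -0.4  3.7] turn [-0.2  0.  -0.5] j6 -139.2 j1 -38.5 pos [ 0.5665 -0.3106  0.0576] t 27.15
```

View pics/w22.png

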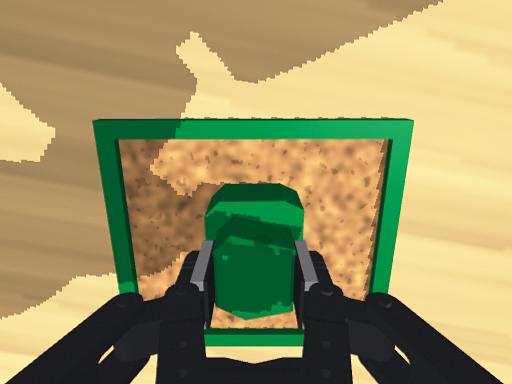

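{"op": "carry_out", "data": {
  "motion": [
    [28,[0,0,1.5],[0,0,0]],
    [28,[0,0,3],[0,0,0]],
    [28,[0,0,4],[0,0,0]],
    [28,[0,0,4],[0,0,0]],
    [28,[0,0,4],[0,0,0]]
  ]
}}

```text
clock: 27.65
tool_pos: [0.5665, -0.3107, 0.0536]
tcp_rot: [[-0.187, 0.982, -0.003], [0.982, 0.187, -0.001], [-0.0, -0.003, -1.0]]
contact_force: [-0.1, 0.5, -1.2]
finger_gap: 0.0349
```

{"op": "carry_out", "data": {
  "motion": [
    [28,[0,0,0.7],[0,0,0]],
    [28,[0,0,1.5],[0,0,0]],
    [28,[0,0,1.5],[0,0,0]],
    [28,[0,0,1.5],[0,0,0]]
  ]
}}

```text
clock: 28.05
tool_pos: [0.5665, -0.3107, 0.0535]
tcp_rot: [[-0.187, 0.982, -0.003], [0.982, 0.187, -0.001], [-0.001, -0.003, -1.0]]
contact_force: [-3.5, 1.9, 7.1]
finger_gap: 0.0353
```

Contact (+7.1 N), so I'll open gently and rise.

{"op": "carry_out", "data": {
  "motion": [
    [38,[0,0,0],[0,0,0]],
    [46,[0,0,0],[0,0,0]],
    [54,[0,0,0],[0,0,0]],
    [54,[0,0,0],[0,0,0]],
    [54,[0,0,-10],[0,0,0]],
    [60,[0,0,-35],[0,0,0]],
    [80,[0,0,-75],[0,0,0]],
    [80,[0,0,-110],[0,0,0]]
  ]
}}

```text
clock: 28.85
tool_pos: [0.5668, -0.3106, 0.1654]
tcp_rot: [[-0.187, 0.982, -0.003], [0.982, 0.187, -0.001], [-0.001, -0.003, -1.0]]
contact_force: [-0.3, -0.2, -0.3]
finger_gap: 0.0797
```

{"op": "carry_out", "data": {
  "motion": [
    [80,[0,-30,-10],[0,0,0]],
    [80,[0,-65,-20],[0,0,0]],
    [80,[0,-90,-30],[0,0,0]],
    [80,[0,-90,-30],[0,0,0]],
    [80,[0,-90,-30],[0,0,0]]
  ]
}}

```text
clock: 29.35
tool_pos: [0.4787, -0.3278, 0.1967]
tcp_rot: [[-0.186, 0.983, -0.001], [0.983, 0.186, -0.002], [-0.002, -0.001, -1.0]]
contact_force: [-0.2, 0.5, -0.6]
finger_gap: 0.0798
```

```bash
python3 -c "
from w import *
look('w23')
for n in('scene','top'):
    s=snapshot(n); im=s['image']; 
    im=im[130:270,80:420] if n=='scene' else im[70:290,90:430]
    cv2.imwrite(f'pics/{n}9.png',cv2.resize(im,None,fx=2.3,fy=2.3,interpolation=cv2.INTER_CUBIC)[:,:,::-1])
"
```

```text
(no output)
```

View pics/w23.png

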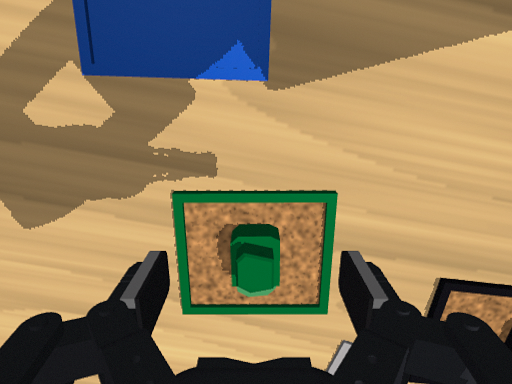

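View pics/scene9.png

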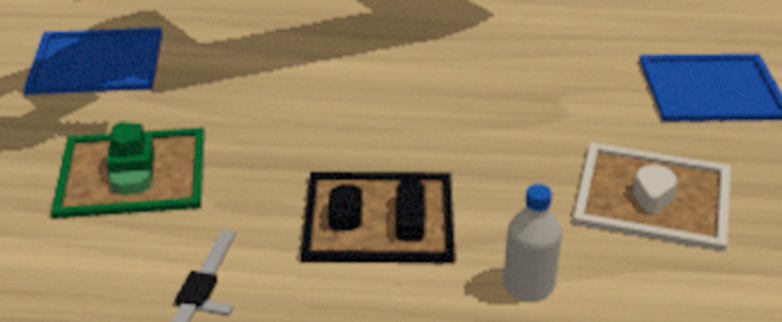

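View pics/top9.png

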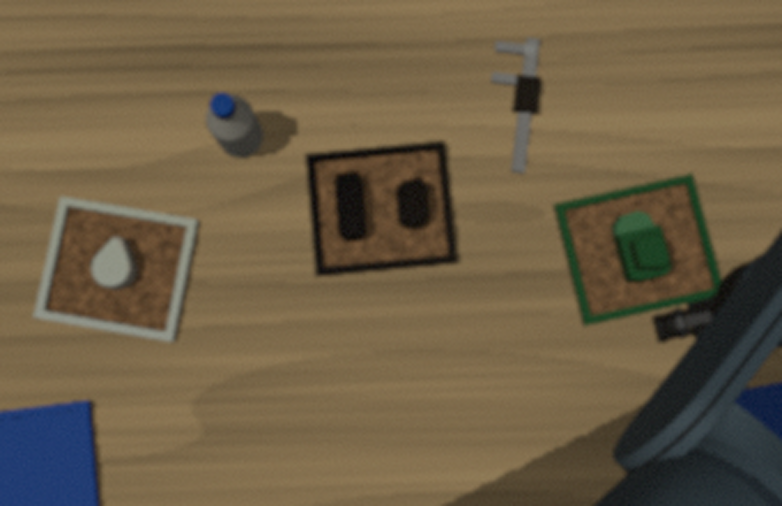

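The wrist view shows the small offcut flat on the high top at (255,268), and the scene view agrees at (127,140). In the top view, all the stones are in their matching trays, and the bottle (232,125) and caliper (525,105) look unmoved.

```bash
python3 -c "
from w import *
s=snapshot('top'); print('caliper',proj(s,[[.84,-.203,.005],[.679,-.173,.005]]))
print(env.sense()['joint_velocities'].round(2)); print(env.job_done())"
```

```text
caliper [[324.05592195  88.03720913]
 [316.10161864 143.84712705]]
[ 0.03  0.11  0.15 -0.13  0.01 -0.14]
the job is handed in; nothing more can be done
None
```

All five stones are where the task asks, and I handed the job in at about 29.5 s of the 128 s allowed. No verdict was reported.

- **Black tray:** both black blanks lie flat, side by side.
- **White tray:** the white drop lies flat in the middle.
- **Green tray:** the large offcut lies flat with its stepped side up, and the small offcut sits flat on its high top.

**Setting down:** each stone was lowered until the force reading showed contact before I opened the fingers. For black_long the sign was weak: about 2.6 N of its weight came off, so I lowered it 1 mm more before opening.

**Last checks:** the final wrist, scene and top pictures agree on where every stone is. They show the bottle and caliper where they were at the start and the arm clear of everything. I judged the final positions by eye from those pictures and did not measure the stack's offset or any tilt. Nothing failed. The wrist readings scattered by about 2 to 5 mm while the arm was still settling, well within the room available in the trays.

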